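# Tighten a pole foot's nut between its cheeks

## Robot

A 6-joint arm with a two-finger parallel gripper is mounted at the origin on a cart in front of the work surface, level with it; the furniture and walls round the work are solid. World frame = base frame: x ahead of the robot, y to its left, z up, the work surface at z = 0. Lengths are in mm, angles in rad, forces in N, time in s.
With the tool pointing down it reaches from about 300 to 775 mm from the base axis. Payload 14.6 kg.
Tool frame: the origin (TCP) lies midway between the tips of the shut fingers; the grasp point (between the pads) lies behind it (manip.grip_depth is the z of the grasp point in the tool frame, in mm); z points along the fingers, y is the line along which they close (so a half turn about z gives the same grasp; the last joint's range is limited). The gripper opens to 94 mm and grips with 3 to 60 N. Pads are 16 mm wide; open, the fingers measure 119 mm over their backs; the gripper's body (75 mm by 177 mm) begins 78 mm behind the grasp point.
Start: joints at [1.063, 0.3, 1.521, -0, 1.321, -0.067], TCP at [234.661, 497.417, 205.446] pointing down, gripper open.
Joint ranges: [-3.03, 3.03], [-0.79, 2.21], [0.23, 2.52], [-1.04, 4.18], [0, 3.07], [-2.55, 2.55]. Speed limits (rad/s): [2.22, 2.22, 2.57, 3.14, 3.14, 3.14].

## Interface

Orientations are given as [roll, pitch, yaw] about the fixed x, y, z axes, in that order (R = Rz(yaw) Ry(pitch) Rx(roll)).
In Python, from cell import manip gives the robot as it stands.
- The arm moves only by the shell command python3 -m creep 'ROWS' [OPENING] [FORCE]. ROWS is a JSON object whose key "ticks" holds a list of rows, 1 to 5 of them, each of 6 numbers: dx, dy, dz in mm, then a rotation vector rx, ry, rz in rad; each row is the pose to reach, as a shift and turn from the pose commanded when the command began, along the tool's axes at that moment; what a row does not reach only later rows make up. A row lasts 1/10 s, in which the tool goes at most 50 mm and 0.15 rad, less where a joint would pass 70% of its speed; a pose out of reach is approached as far as the arm can. OPENING is the finger opening in mm, set as the command begins (- or left out keeps the last). The fingers move at their own pace and stop on an object; FORCE is the grip in N (left out, the last holds). Time passes only in rows, so rows that do not move let the fingers close. It prints the time, the measured TCP pose, the force, the opening and the grip force at its end. Input that does not fit is refused with a message, and nothing moves.
- manip.read_state(): the state, without advancing time (a new reading comes with each control period).
- manip.camera(name): name is "side" or "top"; returns (picture, depth): 384x512x3 uint8, red, green, blue; 384x512 float32, mm along the optical axis (not along the pixel's ray), 0 where there is no reading.
- manip.camera_info(name): a dict with "K" (3x3 intrinsics, pixels), "dist" ([k1, k2, p1, p2, k3] as OpenCV has them; the pictures are not rectified), "rvec" (rotation vector, rad) and "tvec" (3), from world to camera coordinates, as OpenCV has them. Camera axes: x right, y down, z forward; pixel columns grow to the right and rows downward; lengths in mm; the calibration is good to about 2 mm. A picture is of the moment at which its call begins. camera_info takes no time and is no camera call.
- manip.sign_off(): hands the job in; it is judged then, once.
The state is a dict: "clock": time; "joints": joint angles; "qd": joint speeds; "effort": joint torques, N m; "eef_pos": TCP position; "eef_rot": TCP orientation; "wrist_force": force on the tool from outside, world axes, zero at the start; "moment": the same for the moment, N m; "finger_gap": finger opening in mm; "finger_force": force on a finger pad.
Only numpy, scipy, OpenCV 4.12 (cv2) and the standard library are available. Lean on these libraries where they do the work, as an engineer would, in place of code of your own. Each camera call takes 0.05 s, during which the arm holds its last target. There are 200 camera calls.

## Task

The foot of a monitor pole stands on the desk with its big nut still loose, down between two upright cheeks that leave the spanner only a short swing. Pick up the ring spanner by its handle and run the nut down (clockwise from above) one stroke at a time, each time lifting the ring off and reseating it well down on the next flats, until it is tight: about 1 N m, a pull of some 10 N at the grip, and not over 1.4 N m. Then lift the spanner off and lay it down flat on the bare desk, clear of the foot. Feel your way: do not press hard on the nut while the ring is not fully down, nor on the foot, ease the load off before lifting, do not push the nut with the fingers, do not drop the spanner, and leave the mug, the notebook, the phone and the tin where they are.

Things in the scene. Friction and masses are not known exactly. Their poses are not given: they have to be found in the camera images.
- spanner: loose steel ring spanner, 208 mm long, about 0.2 kg, lying flat. Origin: ring centre, on its underside; x from handle to ring, z up. Ring 51 mm outside, 13 mm thick; six-sided hole 31.6 mm over flats, a corner on the x axis, so it fits the nut every 60 degrees. Handle: bar 16 mm wide, 1 to 12 mm above the underside, 22 to 167 mm behind the origin; boss 24 mm across, 13 mm thick at 170 mm
- spanner_grip (a point): good grip on the handle: 95 mm behind the ring's centre, 6.5 mm above the underside. With the ring on the nut the fingers here are clear of the cheeks. Grip it hard (60 N): it can tip in the fingers if the ring is pressed down with over about 5 N. On the nut the ring has some 6 degrees of play each way; a side load shifts the held ring some 0.25 mm per N
- nut: steel hexagon nut, 30 mm over flats, 14 mm high, top 2.5 mm chamfered. Origin: centre of its underside, 11 mm above the desk, z up, x through a corner. Turns about the stud on a brass washer 47 mm across. Runs down at 0.12 N m for some 80 to 110 degrees (how far cannot be seen), then bites: 0.4 N m, 0.2 N m more per degree, and stays tight. 1 N m means 120 N in all on its flats
- nut_corner (a point): the nut's corner on its x axis, 17.3 mm from the axis, at its underside; it goes round with the nut
- foot: grey steel foot, fixed. Origin: stud axis at desk height; x from the open front (robot side) to the pole socket. Plate 180x124 mm, 8 mm thick, x -78 to 102 mm. Two cheeks along x, 48 mm high, inner faces 44 mm either side of the stud, from x = -38 mm back: the handle on the nut points out of the front and swings about 41 degrees each side of -x. Socket at x = 66 mm, 51 mm across, 96 mm high
- stud_top (a point): top of the foot's threaded stud, 20 mm thick, 33 mm above the desk. The nut's top is at 25 mm: to reseat, the ring's underside need only rise above that and may stay round the stud. Measured places may be off by 1 to 2 mm, which is more than the ring's 0.8 mm play round the nut
- coffee_mug: white coffee mug, 83 mm across, 95 mm high, origin under its centre; a bystander
- notebook: dark blue notebook, 178x132x12 mm, a red pencil on it; origin under its centre; a bystander
- phone: phone with a pink rim, 156x76x10 mm, lying flat, origin under its centre; a bystander
- mint_tin: round dark green tin on the desk top (not the like one on the riser behind), 62 mm across, 20 mm high, origin under its centre; a bystander

How it is judged (in metres and radians):
On the way, in this order (a step that is already met when the one before it is completed fails the run):
1. the spanner's ring sits down over the nut (horizontal distance between spanner and nut below 0.005 m and z of spanner in the frame of foot below 0.017 m), for 0.1 s.
2. the ring has been lifted off the nut, above its top (z of spanner in the frame of foot above 0.0245 m), for 0.1 s.
3. the ring sits down over the nut again (all of step 1), for 0.1 s.
4. with the ring down over the nut and the nut run down, the spanner turns it tight: 80 N or more in all on its flats (0.67 N m) (all of step 3 and distance of nut_corner from where it was at the start of the episode above 0.02 m and contact force between spanner and nut above 80 N), for 0.1 s.
At the end, for the whole second after the job is handed in: the nut, tightened on the way, stands run down (its corner over 20 mm from where it was), and the spanner lies flat and still on the bare desk, its ring more than 110 mm from the nut (distance of nut_corner from where it was at the start of the episode above 0.02 m and height (world z) of spanner below 0.005 m and angle between spanner's own z axis and vertical below 0.06 rad and horizontal distance between spanner and nut above 0.11 m and linear speed of spanner below 0.02 m/s); the robot touches nothing.
It fails at once if the nut is overtightened or wrenched about: over 180 N in all between spanner and nut (1.5 N m) (contact force between spanner and nut above 180 N).
It fails at once if the spanner presses on the nut with over 15 N while its underside is more than 6.5 mm above the washer (not seated), or on the foot with over 12 N (contact force between spanner and foot above 12 N or (z of spanner in the frame of foot above 0.0175 m and contact force between spanner and nut above 15 N)).
It fails at once if the fingers push on the nut (over 3 N) (contact force between the fingers and nut above 3 N).
It fails at once if the spanner is dropped (moves at over 0.5 m/s, not held by the fingers) (linear speed of spanner above 0.5 m/s and contact force between the fingers and spanner below 0.2 N).
It fails at once if the mug, notebook, phone or tin is moved by over 20 mm (distance of any of coffee_mug, notebook, phone, mint_tin from where it was at the start of the episode above 0.02 m).
It also fails if it takes over 72 s, if anything falls off the work surface, if the arm or the gripper's body presses on something with over 40 N, if the wrist force passes 120 N, or if a joint passes its speed limit or range.

## Working session

There is one attempt and no reset: what is moved stays moved. The work goes in short steps, Python scripts to look and compute and a shell command to move; the robot and the scene stay as the last step left them, time stands still between calls to the robot, and variables do not carry over. Pictures are saved under pics/ and viewed, at most 10 in all, crops included, and the job is handed in when it is done.

```bash
ls; mkdir -p pics; python3 - <<'E'
from cell import manip
import numpy as np, cv2
print(manip.read_state(), manip.grip_depth)
for n in("top","side"):
    p,d=manip.camera(n); np.savez(f"pics/{n}0.npz",p=p,d=d); cv2.imwrite(f"pics/{n}0.png",cv2.resize(p[:,:,::-1],(768,576)))
    i=manip.camera_info(n); print(n,{k:np.round(v,4).tolist() for k,v in i.items()})
E
```

```text
pics
{'clock': 0.0, 'joints': array([ 1.06339675e+00,  3.00470024e-01,  1.52158377e+00, -1.36917472e-05,
        1.32070064e+00, -6.65983768e-02]), 'qd': array([ 0.00075907,  0.0008326 , -0.00044494, -0.00112228,  0.00162375,
       -0.00049285]), 'effort': array([ 5.68744736e-05, -5.31811738e+01, -3.52733445e+01,  7.08298758e-02,
        2.44007679e-02, -1.18161383e-04]), 'eef_pos': array([234.54151247, 497.19129176, 204.88578514]), 'eef_rot': array([-3.14043256e+00, -6.40832644e-05,  2.70079482e+00]), 'wrist_force': array([-0.46083291,  0.5986912 ,  1.0933126 ]), 'moment': array([-0.01237629,  0.03605543, -0.02544483]), 'finger_force': 0.0, 'finger_gap': 94.09766273058939} -18.8
top {'K': [[492.8768, 0.0, 257.2103], [0.0, 492.8768, 189.4981], [0.0, 0.0, 1.0]], 'dist': [-0.0683, 0.0, 0.0, 0.0, 0.0], 'rvec': [1.9604, -1.9848, 0.4717], 'tvec': [-51.4526, 507.9736, 1632.5449]}
side {'K': [[465.8442, 0.0, 255.1444], [0.0, 465.8442, 194.5851], [0.0, 0.0, 1.0]], 'dist': [0.0439, 0.0, 0.0, 0.0, 0.0], 'rvec': [1.9254, -0.0867, 0.0909], 'tvec': [-519.4071, 60.633, 1543.7764]}
```

View pics/top0.png

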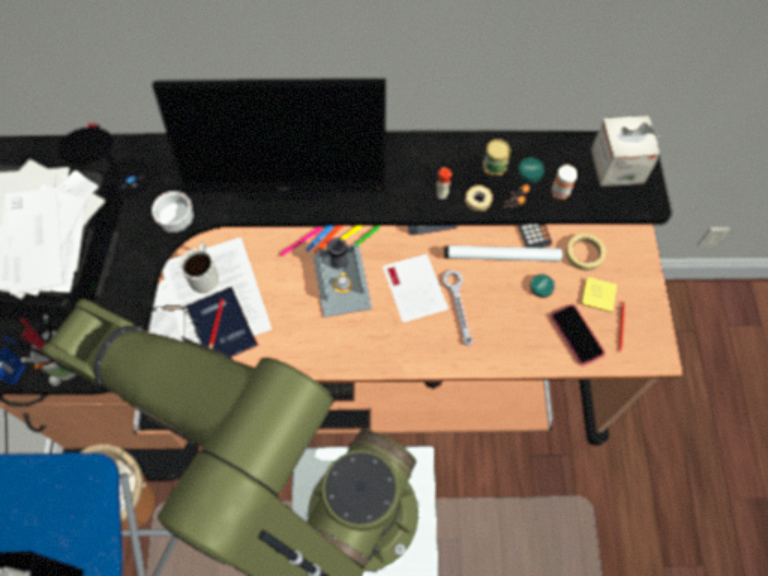

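View pics/side0.png

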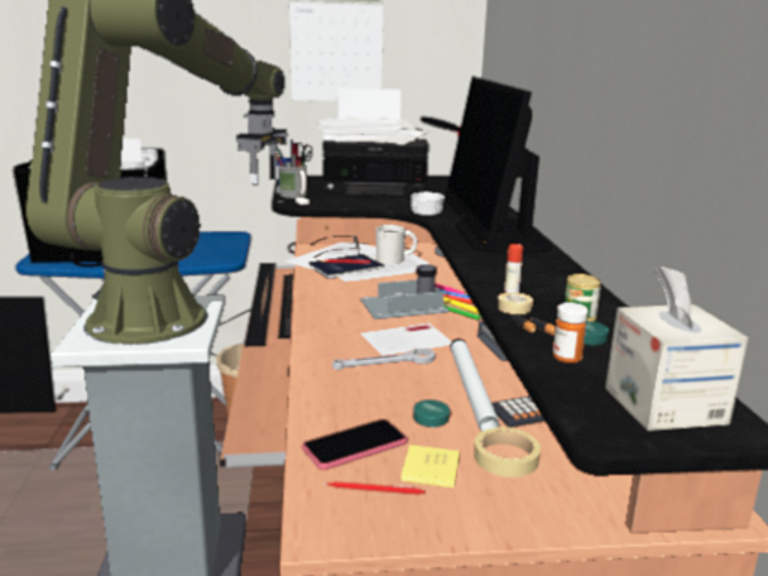

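The top view shows the foot around (343,280), the spanner's ring at (454,280) and its boss at (467,341), all at 1.5x scale. The mug, notebook, phone and tin are well away to the left and right. In the side view the foot is at (405,300) and the spanner runs from (340,365) to (425,355).

```bash
cat > h.py <<'E'
from cell import manip
import numpy as np, cv2
def ray(n,uv):
    i=manip.camera_info(n); R=cv2.Rodrigues(np.array(i["rvec"],float))[0]; t=np.array(i["tvec"],float).ravel()
    q=cv2.undistortPoints(np.array([[uv]],float),np.array(i["K"],float),np.array(i["dist"],float))[0,0]
    return -R.T@t, R.T@np.array([q[0],q[1],1.])
def onz(n,uv,z):
    c,d=ray(n,uv); return c+d*(z-c[2])/d[2]
def tri(a,b):
    c1,d1=ray("top",a); c2,d2=ray("side",b)
    s=np.linalg.lstsq(np.c_[d1,-d2],c2-c1,rcond=None)[0]
    p,q=c1+s[0]*d1,c2+s[1]*d2; return (p+q)/2,np.linalg.norm(p-q)
def proj(n,P):
    i=manip.camera_info(n); return cv2.projectPoints(np.array(P,float).reshape(-1,3),np.array(i["rvec"],float),np.array(i["tvec"],float),np.array(i["K"],float),np.array(i["dist"],float))[0][:,0]
def cloud(n,d):
    "world point per pixel"
    i=manip.camera_info(n); R=cv2.Rodrigues(np.array(i["rvec"],float))[0]; t=np.array(i["tvec"],float).ravel()
    v,u=np.mgrid[:384,:512]; q=cv2.undistortPoints(np.c_[u.ravel(),v.ravel()].astype(float)[:,None],np.array(i["K"],float),np.array(i["dist"],float))[:,0]
    X=np.c_[q,np.ones(len(q))]*d.reshape(-1,1); return ((X-t)@R).reshape(384,512,3)
E
python3 - <<'E'
from h import *
T=np.load("pics/top0.npz");S=np.load("pics/side0.npz")
def crop(p,u0,v0,w,h,k): return cv2.resize(p[v0:v0+h,u0:u0+w,::-1],None,fx=k,fy=k,interpolation=cv2.INTER_CUBIC)
a=crop(T["p"],200,150,50,65,6); b=crop(T["p"],285,175,35,60,6); 
c=crop(S["p"],235,170,66,40,6); d=crop(S["p"],215,228,80,20,6)
im=np.zeros((600,800,3),np.uint8)
im[:390,:300]=a; im[:360,300:510]=b; im[400:520,:480]=d; 
im[:240,510:800]=cv2.resize(c,None,fx=290/396,fy=240/240)[:, :290] if 0 else im[:240,510:800]
im[360:600,480:480+320]=c[:, :320] if 0 else im[360:600,480:800]
cv2.imwrite("pics/c1.png",im); cv2.imwrite("pics/c2.png",crop(S["p"],235,170,66,42,10))
for n,D in(("top",T),("side",S)):
    c=cloud(n,D["d"])
    print(n)
    for uv in ([(302,187),(311,227),(307,207),(228,187),(280,200),(233,193)] if n=="top" else [(283,236),(228,243),(270,200),(283,182),(250,243)]): print(uv,c[uv[1],uv[0]].round(1))
E
```

```text
top
(302, 187) [ 570.4 -230.7    8.3]
(311, 227) [ 405.1 -254.6   10.6]
(307, 207) [ 481.8 -243.5   19. ]
(228, 187) [557.8  50.   39. ]
(280, 200) [ 516.6 -144.8    8.1]
(233, 193) [548.   32.3   7.3]
side
(283, 236) [ 5.848e+02 -2.115e+02 -5.000e-01]
(228, 243) [ 415.7 -269.5    9.8]
(270, 200) [572.9   1.1  34.4]
(283, 182) [622.2  41.3  85. ]
(250, 243) [ 480.3 -256.6    1.4]
```

View pics/c1.png

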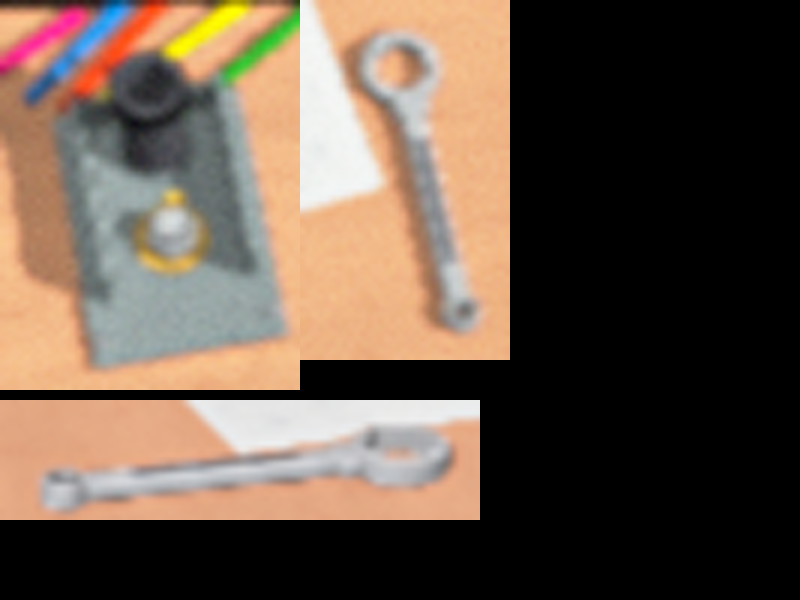

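View pics/c2.png

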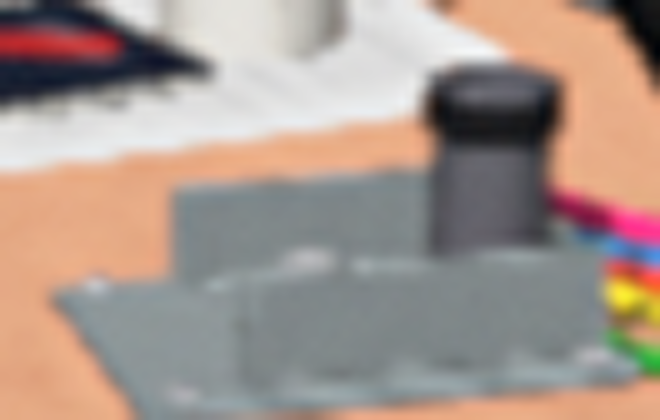

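The top crop shows the ring centre at about (399,67), the boss at (460,310), and the washer and nut at about (172,235). The side crop shows the stud tip just above the near cheek at (305,258). I'll average some frames and measure with masks.

```bash
cat > m.py <<'E'
from h import *
A={}
for n in("top","side"):
    A[n]=np.mean([manip.camera(n)[0].astype(float) for _ in range(6)],0)
np.savez("pics/avg.npz",**A)
def hsv(n): return cv2.cvtColor(A[n].astype(np.uint8),cv2.COLOR_RGB2HSV)
def near(m,uv):
    k,l,s,c=cv2.connectedComponentsWithStats(m.astype(np.uint8)); L=l[uv[1],uv[0]]; 
    return (l==L) if L else None
H=hsv("top"); sp=near((H[...,1]<75)&(np.arange(512)[None]>284),(310,215))
Hs=hsv("side"); ss=near((Hs[...,1]<60)&(np.arange(384)[:,None]>231),(250,240))
for nm,m in(("top",sp),("side",ss)):
    v,u=np.nonzero(m); print(nm,m.sum(),"u",u.min(),u.max(),"v",v.min(),v.max())
    P=np.c_[u,v].astype(float); c=P.mean(0); w=np.linalg.svd(P-c,full_matrices=False)[2][0]; s=(P-c)@w
    print(" axis",w,"ends",c+w*s.min(),c+w*s.max())
    cs,_=cv2.findContours(m.astype(np.uint8),cv2.RETR_CCOMP,cv2.CHAIN_APPROX_NONE)
    for q in cs:
        if len(q)>6: e=cv2.fitEllipse(q) ; print(" contour",len(q),np.round(e[0],2),np.round(e[1],2))
v,u=np.nonzero(sp)
# ring: circle fit to upper outline, upper part of mask, in world on z=13/2
out=[]
for n,m,sel in(("top",sp,lambda u,v:v<192),):
    q=max(cv2.findContours(m.astype(np.uint8),cv2.RETR_EXTERNAL,cv2.CHAIN_APPROX_NONE)[0],key=len)[:,0]
    q=q[sel(q[:,0],q[:,1])]; W=np.array([onz(n,p,10)[:2] for p in q]); B=np.c_[2*W,np.ones(len(W))]; x=np.linalg.lstsq(B,(W**2).sum(1),rcond=None)[0]
    print("ring circle",x[:2],"d",2*np.sqrt(x[2]+(x[:2]**2).sum()))
    P=np.array([onz(n,p,10)[:2] for p in np.c_[u,v]]); 
    b=P[(v>198)&(v<220)]; c=b.mean(0); w=np.linalg.svd(b-c,full_matrices=False)[2][0]; print("handle c",c,"yaw(deg)",np.degrees(np.arctan2(*(w*np.sign(w[0]))[::-1])), "ends",((P-c)@w).min(),((P-c)@w).max())
# washer
y=(H[...,0]>14)&(H[...,0]<32)&(H[...,1]>110); y[:183]=0;y[:, :218]=0;y[:,240:]=0;y[200:]=0
v,u=np.nonzero(y); W=np.array([onz("top",p,10)[:2] for p in np.c_[u,v]]); print("washer px",len(u),u.min(),u.max(),v.min(),v.max(),"world min/max",W.min(0),W.max(0))
k=14
a=cv2.resize(A["top"][172:204,212:246,::-1],None,fx=k,fy=k,interpolation=cv2.INTER_CUBIC)
a=np.clip((a-40)*1.3,0,255); b=cv2.resize(A["side"][186:204,254:280,::-1],None,fx=12,fy=12,interpolation=cv2.INTER_CUBIC)
im=np.zeros((max(a.shape[0],b.shape[0]),a.shape[1]+b.shape[1],3)); im[:a.shape[0],:a.shape[1]]=a; im[:b.shape[0],a.shape[1]:]=np.clip((b-60)*1.5,0,255)
cv2.imwrite("pics/n1.png",im); print(im.shape)
E
python3 m.py
```

```text
top 322 u 295 314 v 180 230
 axis [0.23687001 0.97154135] ends [299.84054832 179.55125874] [312.1325023  229.96769482]
 contour 110 [305.   200.47] [12.6  51.61]
 contour 20 [300.96 185.79] [6.93 8.08]
side 516 u 222 289 v 232 246
 axis [ 0.99427162 -0.1068829 ] ends [221.67867492 242.01089329] [288.97597629 234.77652096]
 contour 153 [259.46 237.75] [11.24 70.84]
 contour 10 [266.5 235. ] [2.21 5.25]
ring circle [ 573.99867997 -228.43699277] d 52.08077037971234
handle c [ 477.7088863 -244.1164864] yaw(deg) 10.471049262164218 ends -124.87411684360013 85.2880823187648
washer px 31 223 233 183 194 world min/max [542.5660092   32.24676961] [589.30563557  70.37458011]
(448, 788, 3)[ WARN:0@15.211] global loadsave.cpp:1063 imwrite_ Unsupported depth image for selected encoder is fallbacked to CV_8U.
```

View pics/n1.png

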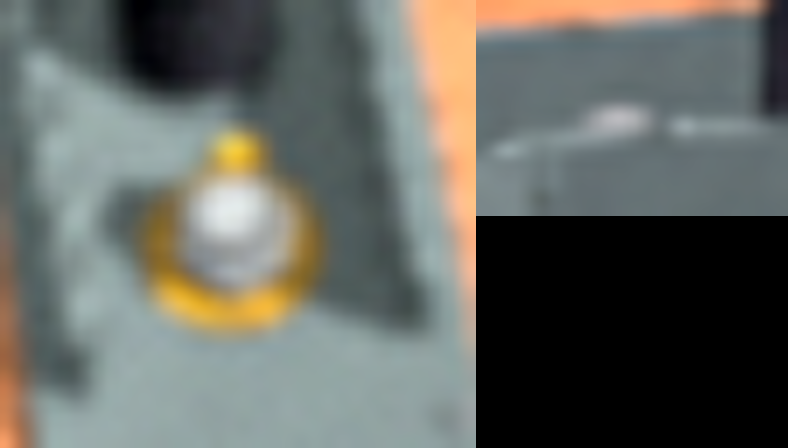

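The washer disc centre is at about (233,245) in the enlarged crop, with the stud tip just above it at (222,212) and a brass dot at (238,150). The nut's hex phase can't be read by eye. I'll start travelling and refine the numbers at the same time.

```bash
python3 -m creep '{"ticks":[[-33,-35,0,0,0,0.15],[-66,-70,0,0,0,0.3],[-99,-104,0,0,0,0.45],[-132,-139,0,0,0,0.6],[-165,-174,0,0,0,0.75]]}' 60 
python3 - <<'E'
from h import *
A=np.load("pics/avg.npz")
r=tri((300.96,185.79),(281.9,236.75)); b=tri((311.25,226.25),(225.1,242.4)); print("ring",r,"boss",b)
d=(r[0]-b[0]); print("len",np.linalg.norm(d),"yaw",np.degrees(np.arctan2(d[1],d[0])))
for z in(6.5,13):
  R,B=onz("top",(300.96,185.79),z),onz("top",(311.25,226.25),z); d=R-B; print(z,R,B,np.linalg.norm(d),np.degrees(np.arctan2(d[1],d[0])))
f=lambda x,y:(200+(x+.5)/6-.5,150+(y+.5)/6-.5)
FL,FR=onz("top",f(93,367),8),onz("top",f(287,332),8); m=(FL+FR)/2; e=FL-FR; e/=np.linalg.norm(e); x=np.array([e[1],-e[0]]); print("front",FL,FR,np.linalg.norm(FL-FR),"yaw",np.degrees(np.arctan2(x[1],x[0])),"stud pred",m[:2]+78*x)
w=(212+233.5/14-.5,172+245.5/14-.5); print("washer",onz("top",w,11))
st=(212+222.5/14-.5,172+212.5/14-.5); print("stud on z33",onz("top",st,33)); 
sb=(235+30.55-.5,170+25.85-.5); print("stud tri",tri(st,sb))
# nut radial profile
c0=onz("top",w,11); c0[2]=22
img=A["top"].astype(np.float32); sat=(img.max(2)-img.min(2)).astype(np.float32)
L=[]
for th in np.arange(0,360,10):
    rs=np.arange(8,24,.25); P=np.c_[c0[0]+rs*np.cos(np.radians(th)),c0[1]+rs*np.sin(np.radians(th)),np.full(len(rs),18.)]
    q=proj("top",P).astype(np.float32); s=cv2.remap(sat,q[:,0][None],q[:,1][None],cv2.INTER_CUBIC)[0]
    i=np.argmax(s>60); L.append((th,rs[i],int(s.max())))
print(L); print("cam",ray("top",(256,190))[0])
print(manip.read_state()["eef_pos"])
E
```

```text
clock: 1.2
eef_pos: [309.8, 267.9, 205.6]
eef_rot: [3.141, -0.0, 1.945]
wrist_force: [0.4, 1.1, 1.4]
finger_gap: 61.0
finger_force: 0.0
ring (array([ 578.13060226, -227.47155147,    4.46801702]), np.float64(1.2161834382626462)) boss (array([ 408.88716061, -256.431526  ,    5.89621743]), np.float64(1.9030574092715307))
len 171.70923801903254 yaw 9.710085758900236
6.5 [ 576.43609622 -227.23454182    6.5       ] [ 409.6609769  -256.26864532    6.5       ] 169.28354789509473 9.875722207501633
13 [ 573.18731757 -226.47603005   13.        ] [ 407.05626318 -255.39800742   13.        ] 168.62979573194792 9.875722207501646
front [474.94141001  98.46936284   8.        ] [497.5763839  -22.00716072   8.        ] 122.58439857202427 yaw 10.640615420136097 stud pred [562.91766387  52.63365134]
washer [563.09404375  50.59259175  11.        ]
stud on z33 [562.13963574  52.58680464  33.        ]
stud tri (array([562.38416252,  52.61375646,  32.39241699]), np.float64(0.10527106667252999))
[(np.int64(0), np.float64(18.0), 139), (np.int64(10), np.float64(18.75), 86), (np.int64(20), np.float64(8.0), 41), 
[... 677 characters left out ...]
, np.float64(18.25), 141), (np.int64(210), np.float64(18.5), 129), (np.int64(220), np.float64(19.0), 101), (np.int64(230), np.float64(20.0), 79), (np.int64(240), np.float64(19.75), 71), (np.int64(250), np.float64(18.5), 73), (np.int64(260), np.float64(18.0), 71), (np.int64(270), np.float64(19.0), 63), (np.int64(280), np.float64(8.0), 51), (np.int64(290), np.float64(8.0), 42), (np.int64(300), np.float64(8.0), 36), (np.int64(310), np.float64(8.0), 31), (np.int64(320), np.float64(8.0), 25), (np.int64(330), np.float64(8.0), 25), (np.int64(340), np.float64(21.75), 61), (np.int64(350), np.float64(18.25), 125)]
cam [-264.80743013  -30.82438551 1689.61957244]
[309.76986031 267.92750708 205.55180763]
```

```bash
python3 -m creep '{"ticks":[[-48,-2.4,0,0,0,0.15],[-96,-4.8,0,0,0,0.3],[-144,-7.2,0,0,0,0.45],[-192,-9.6,0,0,0,0.6],[-240,-12,0,0,0,0.75]]}'
cat > to.py <<'E'
"python3 to.py x y z yawdeg: shift in tool axes, and rz, from the measured pose to a tool-down pose"
import sys; from h import *
from scipy.spatial.transform import Rotation as Ro
s=manip.read_state(); R=Ro.from_euler("xyz",s["eef_rot"]); x,y,z,w=map(float,sys.argv[1:])
t=Ro.from_euler("xyz",[np.pi,0,np.radians(w)])
print("shift",R.inv().apply(np.array([x,y,z])-s["eef_pos"]).round(2),"rot",(R.inv()*t).as_rotvec().round(4),"yaw",np.degrees(s["eef_rot"][2]).round(2))
E
python3 to.py 481.4 -243.6 60 9.8
```

```text
clock: 1.7
eef_pos: [387.8, 40.3, 205.8]
eef_rot: [3.141, -0.0, 1.195]
wrist_force: [1.4, 1.0, -1.0]
finger_gap: 60.1
finger_force: 0.0
shift [-229.75  191.24  145.93] rot [ 7.0000e-04 -9.0000e-04  1.0236e+00] yaw 68.45
```

```bash
python3 -m creep '{"ticks":[[-37,31,10,0,0,0.15],[-74,62,20,0,0,0.3],[-111,93,30,0,0,0.45],[-148,124,40,0,0,0.6],[-185,155,50,0,0,0.75]]}'
python3 to.py 481.4 -243.6 60 9.8
```

```text
clock: 2.2
eef_pos: [465.4, -188.4, 155.1]
eef_rot: [3.141, -0.0, 0.444]
wrist_force: [0.9, 0.6, 0.9]
finger_gap: 60.2
finger_force: 0.0
shift [-9.3  56.68 95.13] rot [ 0.0003 -0.0003  0.2732] yaw 25.45
```

```bash
python3 -m creep '{"ticks":[[-4,27,35,0,0,0.14],[-9.3,56.7,60,0,0,0.273],[-9.3,56.7,95,0,0,0.273],[-9.3,56.7,95,0,0,0.273]]}'
python3 to.py 481.4 -243.6 3 9.8
python3 - <<'E'
from h import *
t=manip.camera("top")[0]; s=manip.camera("side")[0]
a=cv2.resize(t[170:240,270:330,::-1],None,fx=6,fy=6,interpolation=cv2.INTER_CUBIC); b=cv2.resize(s[200:260,200:300,::-1],None,fx=4,fy=4,interpolation=cv2.INTER_CUBIC)
im=np.zeros((420,760,3),np.uint8); im[:,:360]=a; im[:240,360:]=b; cv2.imwrite("pics/g1.png",im)
E
```

```text
clock: 2.6
eef_pos: [479.3, -240.7, 56.5]
eef_rot: [-3.137, 0.006, 0.177]
wrist_force: [1.2, 0.1, 0.9]
finger_gap: 60.0
finger_force: 0.0
shift [ 1.83  3.49 53.45] rot [-0.0048  0.0055  0.0058] yaw 10.13
```

View pics/g1.png

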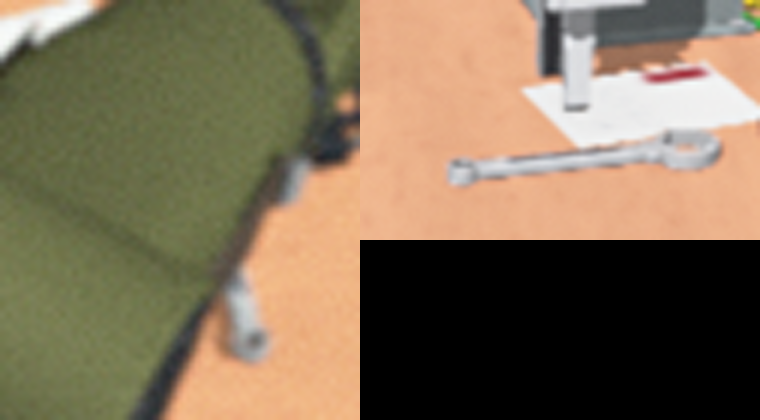

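The side view shows one open finger above the spanner's handle at (577,105). From the top the arm hides most of the handle, and the boss is visible at (250,340). I'll descend.

```bash
python3 to.py 481.4 -243.6 3 9.8; python3 -m creep '{"ticks":[[0,0,25,0,0,0],[0,0,45,0,0,0],[0,0,54,0,0,0],[0,0,56.5,0,0,0],[0,0,56.5,0,0,0]]}'
python3 to.py 481.4 -243.6 3 9.8
```

```text
shift [-0.53  2.49 58.1 ] rot [-0.0004  0.0004  0.0075] yaw 10.23
clock: 3.2
eef_pos: [482.1, -241.4, 5.2]
eef_rot: [3.141, -0.001, 0.178]
wrist_force: [0.8, -0.3, -0.1]
finger_gap: 59.9
finger_force: 0.0
shift [-1.09  2.02  2.22] rot [ 0.001  -0.0012  0.0073] yaw 10.22
```

```bash
python3 -m creep '{"ticks":[[-1,2,2.5,0,0,0.007],[-1,2,2.5,0,0,0.007]]}'
python3 -m creep '{"ticks":[[0,0,0,0,0,0],[0,0,0,0,0,0],[0,0,0,0,0,0],[0,0,0,0,0,0],[0,0,0,0,0,0]]}' 10 60
```

```text
clock: 3.4
eef_pos: [481.1, -243.8, 2.1]
eef_rot: [3.141, -0.001, 0.17]
wrist_force: [-0.5, 0.0, 0.5]
finger_gap: 60.3
finger_force: 0.0
clock: 3.9
eef_pos: [480.8, -243.4, 1.4]
eef_rot: [3.142, 0.0, 0.171]
wrist_force: [0.4, 0.6, -0.2]
finger_gap: 23.4
finger_force: 0.0
```

```bash
python3 -m creep '{"ticks":[[0,0,0,0,0,0],[0,0,0,0,0,0],[0,0,0,0,0,0],[0,0,0,0,0,0]]}'
python3 -m creep '{"ticks":[[0,0,-20,0,0,0],[0,0,-50,0,0,0],[0,0,-60,0,0,0],[0,0,-60,0,0,0]]}'
```

```text
clock: 4.3
eef_pos: [480.9, -243.5, 1.4]
eef_rot: [3.142, -0.0, 0.171]
wrist_force: [0.1, -0.9, -0.8]
finger_gap: 15.3
finger_force: 60.0
clock: 4.7
eef_pos: [481.3, -243.7, 62.3]
eef_rot: [3.14, -0.002, 0.171]
wrist_force: [0.4, 0.7, -3.4]
finger_gap: 15.5
finger_force: 60.0
```

```bash
python3 to.py 467.5 59.2 70 -4;python3 -m creep '{"ticks":[[7,-48,-2,0,0,0],[14,-96,-4,0,0,0],[21,-144,-6,0,0,0.06],[28,-192,-8,0,0,0.12],[34,-240,-8,0,0,0.24]]}'
python3 to.py 467.5 59.2 70 -4
```

```text
shift [  37.89 -300.85   -8.04] rot [ 0.0012 -0.0018  0.2407] yaw 9.79
clock: 5.2
eef_pos: [472.6, 0.6, 68.3]
eef_rot: [-3.142, 0.002, -0.072]
wrist_force: [1.5, 0.4, -3.0]
finger_gap: 15.4
finger_force: 60.0
shift [ -9.3  -58.06  -1.73] rot [-0.0001  0.0015 -0.0022] yaw -4.12
```

```bash
python3 -m creep '{"ticks":[[-5,-40,0,0,0,0],[-9.3,-58,0,0,0,0],[-9.3,-58,0,0,0,0],[-9.3,-58,0,0,0,0]]}'
python3 to.py 467.5 59.2 70 -4
python3 - <<'E'
from h import *
t=np.mean([manip.camera("top")[0].astype(float) for _ in range(2)],0); s=np.mean([manip.camera("side")[0].astype(float) for _ in range(3)],0)
a=cv2.resize(t[160:210,200:260,::-1].clip(0,255).astype(np.uint8),None,fx=6,fy=6,interpolation=cv2.INTER_CUBIC); b=cv2.resize(s[170:215,230:295,::-1].astype(np.uint8),None,fx=6,fy=6,interpolation=cv2.INTER_CUBIC)
im=np.zeros((300,750,3),np.uint8); im[:,:360]=a; im[:270,360:]=b; cv2.imwrite("pics/n2.png",im); np.savez("pics/n2.npz",t=t,s=s)
print(manip.read_state()["eef_pos"],manip.read_state()["wrist_force"])
E
```

```text
clock: 5.6
eef_pos: [467.8, 57.1, 68.4]
eef_rot: [3.141, 0.002, -0.068]
wrist_force: [0.1, -0.0, -2.7]
finger_gap: 15.2
finger_force: 60.0
shift [-0.45 -2.09 -1.58] rot [0.0003 0.0015 0.0016] yaw -3.91
[468.31161713  56.43457147  69.23325421] [ 0.53381226  0.41703196 -3.0058449 ]
```

View pics/n2.png

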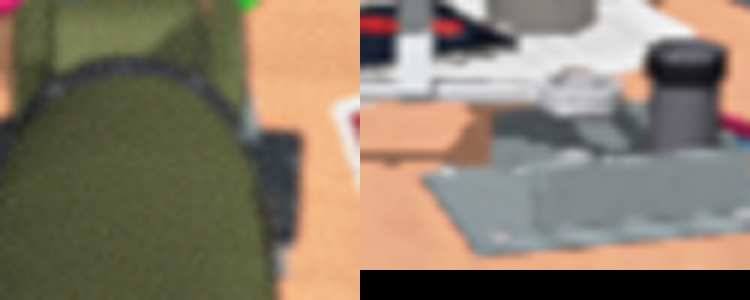

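The top view is hidden by the arm. The side view shows the held ring at about (582,93), level and above the foot. The stud tip is at about (572,157).

```bash
python3 - <<'E'
from h import *
d=np.load("pics/n2.npz"); s=d["s"].astype(np.uint8); 
H=cv2.cvtColor(s,cv2.COLOR_RGB2HSV)
# ring outline in the side view: print brightness rows
g=s.mean(2); 
for v in range(179,194): print(v,g[v,256:276].astype(int).tolist(), )
for z in (72,74.3): print(z,onz("side",(266.5,185.1),z))
print("stud side z33",onz("side",(265.05,195.35),33),onz("side",(265.05,195.35),32))
print("expected proj ring", proj("side",[[563.4,49.8,74.3],[563.4,49.8,80.8],[562.4,52.6,33]]))
print("spanner lying ring side z6.5",onz("side",(281.9,236.75),6.5), onz("side",(281.9,236.75),8))
print(manip.read_state()["eef_pos"])
E
```

```text
179 [215, 221, 221, 223, 226, 227, 225, 225, 227, 229, 230, 231, 230, 229, 229, 230, 230, 232, 235, 236]
180 [225, 222, 220, 220, 224, 230, 231, 228, 224, 224, 226, 228, 231, 234, 236, 236, 236, 236, 237, 236]
181 [228, 229, 228, 227, 227, 228, 224, 201, 179, 180, 186, 193, 211, 227, 234, 235, 234, 231, 223, 213]
182 [226, 228, 230, 230, 224, 204, 184, 162, 162, 179, 185, 187, 190, 195, 200, 201, 203, 200, 194, 188]
183 [204, 207, 212, 215, 210, 182, 151, 147, 170, 187, 189, 188, 180, 167, 166, 177, 189, 190, 184, 183]
184 [211, 209, 211, 204, 197, 191, 177, 176, 191, 192, 190, 190, 182, 171, 173, 182, 187, 184, 179, 183]
185 [199, 201, 209, 198, 183, 189, 197, 202, 205, 201, 200, 200, 197, 194, 193, 181, 159, 153, 170, 183]
186 [179, 181, 186, 178, 172, 182, 192, 197, 192, 187, 193, 192, 187, 181, 173, 157, 132, 125, 146, 168]
187 [129, 130, 131, 133, 149, 172, 189, 200, 201, 195, 194, 191, 184, 175, 166, 148, 120, 104, 116, 139]
188 [92, 90, 88, 91, 106, 133, 167, 196, 201, 189, 183, 178, 172, 166, 161, 143, 106, 87, 102, 125]
189 [80, 78, 77, 77, 81, 90, 109, 125, 127, 123, 124, 1
[... 159 characters left out ...]
 77, 76, 78, 86, 112, 132, 135, 136, 136, 132, 116, 90, 76, 77]
192 [90, 84, 78, 77, 78, 79, 78, 78, 76, 79, 96, 123, 134, 138, 138, 138, 133, 115, 91, 78]
193 [124, 114, 96, 91, 90, 87, 78, 76, 74, 74, 80, 99, 118, 127, 133, 138, 138, 132, 111, 84]
72 [565.75670409  48.45296668  72.        ]
74.3 [564.84507189  41.89856868  74.3       ]
stud side z33 [562.10807153  50.93248698  33.        ] [562.47104731  53.59235839  32.        ]
expected proj ring [[265.79997229 184.35929709]
 [265.85493998 182.59473447]
 [265.0732643  195.18296661]]
spanner lying ring side z6.5 [ 578.01666624 -231.09245198    6.5       ] [ 577.45644664 -234.19921012    8.        ]
[468.31161713  56.43457147  69.23325421]
```

```bash
python3 to.py 467.4 59.2 40 -4; python3 -m creep '{"ticks":[[-0.5,-2.8,10,0,0,0],[-0.5,-2.8,25,0,0,0],[-0.5,-2.8,29,0,0,0],[-0.5,-2.8,29,0,0,0],[-0.5,-2.8,29,0,0,0]]}'; python3 to.py 467.4 59.2 28.4 -4
```

```text
shift [-1.1  -2.7  29.23] rot [ 0.0001  0.0003 -0.0004] yaw -4.02
clock: 6.35
eef_pos: [468.2, 60.0, 40.7]
eef_rot: [-3.142, -0.0, -0.069]
wrist_force: [-0.6, 0.2, -3.8]
finger_gap: 15.5
finger_force: 60.0
shift [-0.7   0.89 12.25] rot [-0.     -0.0002  0.0008] yaw -3.96
```

```bash
python3 -m creep '{"ticks":[[-0.5,0.5,4,0,0,0],[-0.5,0.5,8,0,0,0],[-0.5,0.5,11,0,0,0],[-0.5,0.5,11,0,0,0],[-0.5,0.5,11,0,0,0]]}'; python3 -m creep '{"ticks":[[0,0,1,0,0,0],[0,0,2,0,0,0],[0,0,3,0,0,0],[0,0,3,0,0,0]]}'
```

```text
clock: 6.85
eef_pos: [467.4, 59.6, 29.4]
eef_rot: [3.142, 0.0, -0.069]
wrist_force: [0.6, -1.1, -3.0]
finger_gap: 15.4
finger_force: 60.0
clock: 7.25
eef_pos: [467.4, 59.6, 26.3]
eef_rot: [3.142, 0.0, -0.069]
wrist_force: [0.2, 0.7, -2.6]
finger_gap: 15.4
finger_force: 60.0
```

```bash
python3 -m creep '{"ticks":[[0,0,0.5,0,0,0],[0,0,1,0,0,0],[0,0,1.5,0,0,0]]}';python3 -m creep '{"ticks":[[0,0,0.5,0,0,0],[0,0,1,0,0,0],[0,0,1,0,0,0]]}'
```

```text
clock: 7.55
eef_pos: [467.5, 59.6, 24.9]
eef_rot: [-3.142, -0.0, -0.069]
wrist_force: [0.3, 0.2, -2.9]
finger_gap: 15.3
finger_force: 60.0
clock: 7.85
eef_pos: [467.5, 59.6, 23.9]
eef_rot: [3.142, -0.0, -0.069]
wrist_force: [0.3, -0.7, -2.1]
finger_gap: 15.4
finger_force: 60.0
```

```bash
python3 -m creep '{"ticks":[[0,0,0.5,0,0,0],[0,0,1,0,0,0],[0,0,1,0,0,0]]}';python3 -m creep '{"ticks":[[0,0,0.5,0,0,0],[0,0,1,0,0,0],[0,0,1,0,0,0]]}'
```

```text
clock: 8.15
eef_pos: [467.5, 59.6, 23.0]
eef_rot: [3.142, -0.0, -0.069]
wrist_force: [-0.8, -0.5, -0.6]
finger_gap: 15.4
finger_force: 60.0
clock: 8.45
eef_pos: [467.5, 59.6, 22.0]
eef_rot: [-3.142, -0.0, -0.069]
wrist_force: [-0.9, -0.2, 1.6]
finger_gap: 15.2
finger_force: 60.0
```

```bash
cat > f.py <<'E'
from h import *
F=[];M=[];P=[];Y=[]
for _ in range(4):
    s=manip.read_state(); F.append(s["wrist_force"]);M.append(s["moment"]);P.append(s["eef_pos"]);Y.append(s["eef_rot"][2]); manip.camera("side")
F,M,P,y=np.mean(F,0),np.mean(M,0),np.mean(P,0),np.mean(Y)
r=P-np.array([562.5,52.6,18]); 
print("t",s["clock"],"F",F.round(2),"M",M.round(3),"P",P.round(2),"yaw",np.degrees(y).round(2),"ring",(P[:2]+95.3*np.array([np.cos(y),np.sin(y)])).round(2),"z",(P[2]-1.4).round(1),"Tz(nut)",(M[2]+(r[0]*F[1]-r[1]*F[0])/1000).round(3),"rxF",((r[0]*F[1]-r[1]*F[0])/1000).round(3))
E
python3 f.py; python3 -m creep '{"ticks":[[-0.4,0,0,0,0,0],[-0.8,0,0,0,0,0],[-0.8,0,0,0,0,0]]}'; python3 f.py
```

```text
t 8.6 F [-0.55 -0.46  0.56] M [-0.135  0.067 -0.08 ] P [467.51  59.62  22.  ] yaw -3.95 ring [562.58  53.06] z 20.6 Tz(nut) -0.032 rxF 0.048
clock: 8.95
eef_pos: [466.8, 59.6, 22.0]
eef_rot: [-3.142, -0.0, -0.069]
wrist_force: [1.2, -1.3, 0.1]
finger_gap: 15.1
finger_force: 60.0
t 9.1 F [ 1.29 -1.11  0.17] M [-0.235 -0.309 -0.082] P [466.8   59.63  22.03] yaw -3.95 ring [561.87  53.06] z 20.6 Tz(nut) 0.016 rxF 0.098
```

```bash
python3 -m creep '{"ticks":[[0.4,0.5,0,0,0,0],[0.4,0.5,0.5,0,0,0],[0.4,0.5,0.5,0,0,0]]}'; python3 f.py;  python3 -m creep '{"ticks":[[0,0,0.7,0,0,0],[0,0,0.7,0,0,0]]}'; python3 f.py
```

```text
clock: 9.45
eef_pos: [466.9, 59.1, 21.2]
eef_rot: [3.141, 0.0, -0.069]
wrist_force: [2.3, -0.7, -2.5]
finger_gap: 15.4
finger_force: 60.0
t 9.6 F [ 1.75 -0.91 -2.46] M [-0.235 -0.179 -0.081] P [466.93  59.07  21.28] yaw -3.95 ring [562.   52.5] z 19.9 Tz(nut) -0.005 rxF 0.076
clock: 9.85
eef_pos: [467.0, 59.1, 20.7]
eef_rot: [3.142, 0.0, -0.069]
wrist_force: [1.8, -1.1, -2.2]
finger_gap: 15.4
finger_force: 60.0
t 10.0 F [ 0.95 -1.3  -2.27] M [-0.223 -0.14  -0.079] P [466.99  59.12  20.7 ] yaw -3.95 ring [562.06  52.55] z 19.3 Tz(nut) 0.038 rxF 0.118
```

```bash
python3 -m creep '{"ticks":[[0.3,0.3,0.5,0,0,0],[0.3,0.3,1,0,0,0],[0.3,0.3,1.5,0,0,0],[0.3,0.3,1.5,0,0,0]]}'; python3 f.py;  python3 -m creep '{"ticks":[[0,0,1,0,0,0],[0,0,1.5,0,0,0],[0,0,1.5,0,0,0]]}'; python3 f.py
```

```text
clock: 10.45
eef_pos: [467.1, 58.9, 19.1]
eef_rot: [-3.142, 0.0, -0.069]
wrist_force: [-0.7, -0.4, -2.7]
finger_gap: 15.1
finger_force: 60.0
t 10.6 F [ 0.07 -0.22 -2.44] M [-0.016  0.209 -0.005] P [467.14  58.84  19.14] yaw -3.95 ring [562.22  52.28] z 17.7 Tz(nut) 0.016 rxF 0.021
clock: 10.95
eef_pos: [467.2, 58.8, 17.6]
eef_rot: [3.142, 0.0, -0.069]
wrist_force: [-0.5, -0.2, -2.7]
finger_gap: 15.1
finger_force: 60.0
t 11.1 F [-0.62 -0.24 -2.98] M [-0.02   0.228 -0.027] P [467.24  58.81  17.68] yaw -3.95 ring [562.31  52.24] z 16.3 Tz(nut) 0.001 rxF 0.027
```

```bash
python3 -m creep '{"ticks":[[0,0,1.5,0,0,0],[0,0,3,0,0,0],[0,0,3.5,0,0,0],[0,0,3.5,0,0,0]]}'; python3 f.py
```

```text
clock: 11.55
eef_pos: [467.2, 58.8, 14.1]
eef_rot: [3.142, 0.0, -0.069]
wrist_force: [0.9, -0.4, -2.2]
finger_gap: 15.4
finger_force: 60.0
t 11.7 F [ 0.05 -0.3  -2.5 ] M [-0.032  0.211 -0.021] P [467.25  58.81  14.19] yaw -3.95 ring [562.33  52.25] z 12.8 Tz(nut) 0.006 rxF 0.028
```

```bash
python3 -m creep '{"ticks":[[0.27,-7.14,0,0,0,0.075],[1.07,-14.24,0,0,0,0.15],[2.4,-21.26,0,0,0,0.225],[4.26,-28.16,0,0,0,0.3],[6.62,-34.91,0,0,0,0.375]]}'; python3 f.py
```

```text
clock: 12.25
eef_pos: [476.8, 93.2, 14.4]
eef_rot: [-3.141, -0.001, -0.447]
wrist_force: [3.4, -3.6, -3.0]
finger_gap: 15.1
finger_force: 60.0
t 12.4 F [ 2.62 -3.42 -2.88] M [-0.536 -0.295 -0.087] P [476.87  93.41  14.43] yaw -25.57 ring [562.84  52.28] z 13.0 Tz(nut) 0.098 rxF 0.186
```

```bash
python3 -m creep '{"ticks":[[0.12,4.76,0,0,0,-0.05],[0.48,9.51,0,0,0,-0.1],[0.48,9.51,0,0,0,-0.1]]}'; python3 f.py
```

```text
clock: 12.75
eef_pos: [472.2, 83.9, 14.2]
eef_rot: [3.141, 0.001, -0.342]
wrist_force: [-0.3, -0.6, -2.6]
finger_gap: 15.3
finger_force: 60.0
t 12.9 F [-0.06 -0.09 -2.62] M [ 0.05   0.213 -0.028] P [472.39  84.22  14.22] yaw -19.7 ring [562.11  52.09] z 12.8 Tz(nut) -0.018 rxF 0.01
```

```bash
python3 -m creep '{"ticks":[[0,0,-4,0,0,0],[0,0,-10,0,0,0],[0,0,-15,0,0,0],[0,0,-15.5,0,0,0],[0,0,-15.5,0,0,0]]}'; python3 -m creep '{"ticks":[[1.07,14.24,0,0,0,-0.15],[4.26,28.16,0,0,0,-0.3],[9.49,41.45,0,0,0,-0.45],[16.64,53.81,0,0,0,-0.6],[16.64,53.81,0,0,0,-0.6]]}'; python3 -m creep '{"ticks":[[1.07,14.24,0,0,0,-0.15],[4.26,28.16,0,0,0,-0.3],[9.37,41.19,0,0,0,-0.447],[9.37,41.19,0,0,0,-0.447],[9.37,41.19,0,0,0,-0.447]]}';python3 f.py
```

```text
clock: 13.45
eef_pos: [472.7, 84.5, 30.0]
eef_rot: [-3.141, -0.0, -0.344]
wrist_force: [-0.2, 0.6, -2.8]
finger_gap: 15.1
finger_force: 60.0
clock: 13.95
eef_pos: [470.2, 27.1, 29.6]
eef_rot: [3.142, 0.0, 0.258]
wrist_force: [0.1, 0.4, -2.5]
finger_gap: 15.2
finger_force: 60.0
clock: 14.45
eef_pos: [489.3, -8.8, 29.5]
eef_rot: [-3.141, 0.0, 0.695]
wrist_force: [-0.3, 0.5, -2.3]
finger_gap: 15.4
finger_force: 60.0
t 14.6 F [-0.15 -0.27 -2.44] M [-0.068  0.185  0.003] P [489.26  -8.69  29.6 ] yaw 39.97 ring [562.3   52.52] z 28.2 Tz(nut) 0.014 rxF 0.011
```

```bash
python3 -m creep '{"ticks":[[0,0.3,1.5,0,0,0],[0,0.3,3,0,0,0],[0,0.3,4.5,0,0,0],[0,0.3,4.5,0,0,0]]}'; python3 f.py; python3 -m creep '{"ticks":[[0,0,1,0,0,0],[0,0,2,0,0,0],[0,0,2,0,0,0]]}';python3 f.py
```

```text
clock: 15.05
eef_pos: [489.7, -9.5, 25.0]
eef_rot: [-3.141, 0.0, 0.703]
wrist_force: [-0.4, 0.4, -2.0]
finger_gap: 15.4
finger_force: 60.0
t 15.2 F [ 0.21  0.14 -2.18] M [-0.108  0.155  0.016] P [489.79  -9.57  25.13] yaw 40.27 ring [562.5   52.03] z 23.7 Tz(nut) 0.018 rxF 0.002
clock: 15.55
eef_pos: [489.9, -9.6, 23.2]
eef_rot: [3.141, -0.0, 0.703]
wrist_force: [-0.2, -0.3, -1.3]
finger_gap: 15.5
finger_force: 60.0
t 15.7 F [-0.27 -0.37 -0.9 ] M [-0.084  0.127 -0.001] P [489.93  -9.62  23.3 ] yaw 40.28 ring [562.64  52.  ] z 21.9 Tz(nut) 0.009 rxF 0.01
```

```bash
python3 -m creep '{"ticks":[[-0.15,-0.4,0.3,0,0,0],[-0.15,-0.4,1,0,0,0],[-0.15,-0.4,1,0,0,0]]}'; python3 f.py; python3 -m creep '{"ticks":[[0,0,0.5,0,0,0],[0,0,1,0,0,0],[0,0,1,0,0,0]]}';python3 f.py
```

```text
clock: 16.05
eef_pos: [489.6, -9.4, 22.3]
eef_rot: [3.141, -0.0, 0.703]
wrist_force: [0.2, -0.8, 0.9]
finger_gap: 15.4
finger_force: 60.0
t 16.2 F [ 0.06 -0.91  0.72] M [-0.081 -0.122 -0.062] P [489.64  -9.4   22.34] yaw 40.28 ring [562.34  52.21] z 20.9 Tz(nut) 0.008 rxF 0.07
clock: 16.55
eef_pos: [489.3, -9.4, 21.0]
eef_rot: [-3.141, 0.0, 0.703]
wrist_force: [0.7, -1.3, -2.3]
finger_gap: 15.3
finger_force: 60.0
t 16.7 F [ 0.55 -1.78 -2.65] M [-0.369  0.049 -0.145] P [489.3   -9.41  21.04] yaw 40.28 ring [562.01  52.21] z 19.6 Tz(nut) 0.019 rxF 0.164
```

```bash
python3 -m creep '{"ticks":[[-0.18,0.44,0,0,0,0],[-0.18,0.44,1.5,0,0,0],[-0.18,0.44,2.5,0,0,0],[-0.18,0.44,2.5,0,0,0]]}'; python3 f.py; python3 -m creep '{"ticks":[[0,0,1.5,0,0,0],[0,0,3,0,0,0],[0,0,4.3,0,0,0],[0,0,4.3,0,0,0]]}';python3 f.py
```

```text
clock: 17.15
eef_pos: [489.5, -9.8, 18.6]
eef_rot: [-3.141, 0.0, 0.703]
wrist_force: [0.7, -0.2, -2.3]
finger_gap: 15.4
finger_force: 60.0
t 17.3 F [ 0.53 -0.57 -2.69] M [-0.189  0.106 -0.058] P [489.55  -9.79  18.64] yaw 40.28 ring [562.25  51.83] z 17.2 Tz(nut) 0.016 rxF 0.074
clock: 17.75
eef_pos: [489.6, -9.8, 14.2]
eef_rot: [-3.141, 0.0, 0.703]
wrist_force: [1.0, -0.0, -3.1]
finger_gap: 15.0
finger_force: 60.0
t 17.9 F [ 0.18 -0.51 -2.91] M [-0.178  0.103 -0.022] P [489.59  -9.82  14.35] yaw 40.28 ring [562.29  51.8 ] z 12.9 Tz(nut) 0.026 rxF 0.049
```

```bash
python3 -m creep '{"ticks":[[0.48,-9.51,0,0,0,0.1],[1.9,-18.93,0,0,0,0.2],[4.26,-28.16,0,0,0,0.3],[7.52,-37.11,0,0,0,0.4],[11.67,-45.69,0,0,0,0.5]]}';python3 f.py; python3 -m creep '{"ticks":[[0.48,-9.51,0,0,0,0.1],[1.9,-18.93,0,0,0,0.2],[4.26,-28.16,0,0,0,0.3],[7.52,-37.11,0,0,0,0.4],[7.52,-37.11,0,0,0,0.4]]}';python3 f.py
```

```text
clock: 18.45
eef_pos: [469.0, 32.7, 14.6]
eef_rot: [3.141, -0.0, 0.199]
wrist_force: [3.0, -1.2, -3.3]
finger_gap: 15.3
finger_force: 60.0
t 18.6 F [ 1.12 -1.15 -2.85] M [-0.365 -0.004 -0.137] P [468.95  33.05  14.56] yaw 11.46 ring [562.35  51.98] z 13.2 Tz(nut) -0.008 rxF 0.129
clock: 19.15
eef_pos: [469.2, 70.7, 14.5]
eef_rot: [-3.141, -0.0, -0.196]
wrist_force: [0.5, -2.2, -2.9]
finger_gap: 15.0
finger_force: 60.0
t 19.3 F [ 1.27 -1.25 -2.68] M [-0.183 -0.096 -0.083] P [469.06  70.22  14.46] yaw -11.09 ring [562.59  51.89] z 13.1 Tz(nut) 0.012 rxF 0.095
```

```bash
python3 -m creep '{"ticks":[[0.48,-9.51,0,0,0,0.1],[1.9,-18.93,0,0,0,0.2],[2.96,-23.58,0,0,0,0.25],[2.96,-23.58,0,0,0,0.25]]}';python3 f.py
```

```text
clock: 19.75
eef_pos: [476.6, 92.9, 14.5]
eef_rot: [-3.142, -0.0, -0.446]
wrist_force: [2.7, -2.0, -3.7]
finger_gap: 15.3
finger_force: 60.0
t 19.9 F [ 2.58 -1.24 -3.21] M [-0.223 -0.288  0.004] P [476.53  92.69  14.47] yaw -25.48 ring [562.56  51.69] z 13.1 Tz(nut) 0.007 rxF 0.003
```

```bash
python3 -m creep '{"ticks":[[0.12,4.76,0,0,0,-0.05],[0.48,9.51,0,0,0,-0.1],[0.48,9.51,0,0,0,-0.1]]}'; python3 f.py; python3 -m creep '{"ticks":[[0,0,-4,0,0,0],[0,0,-10,0,0,0],[0,0,-15,0,0,0],[0,0,-15.5,0,0,0],[0,0,-15.5,0,0,0]]}'; python3 -m creep '{"ticks":[[1.07,14.24,0,0,0,-0.15],[4.26,28.16,0,0,0,-0.3],[9.49,41.45,0,0,0,-0.45],[16.64,53.81,0,0,0,-0.6],[16.64,53.81,0,0,0,-0.6]]}'; python3 -m creep '{"ticks":[[1.07,14.24,0,0,0,-0.15],[4.26,28.16,0,0,0,-0.3],[9.37,41.19,0,0,0,-0.447],[9.37,41.19,0,0,0,-0.447],[9.37,41.19,0,0,0,-0.447]]}';python3 f.py
```

```text
clock: 20.25
eef_pos: [472.2, 83.8, 14.3]
eef_rot: [3.141, 0.001, -0.346]
wrist_force: [0.5, 0.1, -2.6]
finger_gap: 15.2
finger_force: 60.0
t 20.4 F [ 0.25 -0.   -2.51] M [ 0.058  0.199 -0.03 ] P [472.43  84.03  14.39] yaw -19.9 ring [562.04  51.59] z 13.0 Tz(nut) -0.038 rxF -0.008
clock: 20.95
eef_pos: [472.8, 84.2, 30.2]
eef_rot: [-3.141, -0.0, -0.347]
wrist_force: [0.5, -0.6, -2.3]
finger_gap: 15.5
finger_force: 60.0
clock: 21.45
eef_pos: [470.1, 26.9, 29.8]
eef_rot: [3.142, 0.0, 0.255]
wrist_force: [-0.4, -0.8, -1.4]
finger_gap: 15.4
finger_force: 60.0
clock: 21.95
eef_pos: [489.1, -9.0, 29.7]
eef_rot: [-3.141, 0.0, 0.692]
wrist_force: [-0.0, 0.8, -2.6]
finger_gap: 15.2
finger_force: 60.0
t 22.1 F [-0.57  0.18 -2.45] M [-0.096  0.191 -0.025] P [489.03  -8.93  29.78] yaw 39.79 ring [562.26  52.07] z 28.4 Tz(nut) -0.074 rxF -0.048
```

```bash
python3 -m creep '{"ticks":[[-0.13,0.9,1.5,0,0,-0.008],[-0.13,0.9,4,0,0,-0.008],[-0.13,0.9,6,0,0,-0.008],[-0.13,0.9,6,0,0,-0.008]]}'; python3 f.py; python3 -m creep '{"ticks":[[0,0,0.5,0,0,0],[0,0,1,0,0,0],[0,0,1,0,0,0]]}';python3 f.py
```

```text
clock: 22.55
eef_pos: [489.7, -10.3, 23.6]
eef_rot: [-3.141, 0.0, 0.708]
wrist_force: [0.9, -1.1, -2.2]
finger_gap: 15.5
finger_force: 60.0
t 22.7 F [ 0.1  -0.71 -2.37] M [-0.137  0.16  -0.025] P [489.84 -10.37  23.77] yaw 40.55 ring [562.25  51.59] z 22.4 Tz(nut) 0.033 rxF 0.058
clock: 23.05
eef_pos: [489.9, -10.4, 22.9]
eef_rot: [3.142, -0.0, 0.708]
wrist_force: [0.4, -1.4, -2.2]
finger_gap: 15.1
finger_force: 60.0
t 23.2 F [-0.23 -0.41 -2.62] M [-0.105  0.169 -0.015] P [489.92 -10.37  22.92] yaw 40.57 ring [562.31  51.61] z 21.5 Tz(nut) 0.0 rxF 0.016
```

Free so far, so I'll continue down.

```bash
python3 -m creep '{"ticks":[[0,0,0.7,0,0,0],[0,0,1.4,0,0,0],[0,0,1.4,0,0,0]]}';python3 f.py; python3 -m creep '{"ticks":[[0,0,0.6,0,0,0],[0,0,1.2,0,0,0],[0,0,1.2,0,0,0]]}';python3 f.py
```

```text
clock: 23.55
eef_pos: [489.9, -10.4, 21.4]
eef_rot: [-3.142, 0.0, 0.708]
wrist_force: [-0.0, -0.5, -2.4]
finger_gap: 14.9
finger_force: 60.0
t 23.7 F [ 0.   -0.31 -2.31] M [-0.104  0.157 -0.021] P [489.89 -10.36  21.49] yaw 40.57 ring [562.28  51.62] z 20.1 Tz(nut) 0.002 rxF 0.023
clock: 24.05
eef_pos: [489.9, -10.4, 20.3]
eef_rot: [-3.142, 0.0, 0.708]
wrist_force: [0.9, -0.7, -2.1]
finger_gap: 15.4
finger_force: 60.0
t 24.2 F [ 0.41 -0.53 -2.7 ] M [-0.128  0.133 -0.031] P [489.9  -10.37  20.3 ] yaw 40.57 ring [562.3   51.61] z 18.9 Tz(nut) 0.033 rxF 0.064
```

```bash
python3 -m creep '{"ticks":[[0,0,1.5,0,0,0],[0,0,3,0,0,0],[0,0,4.5,0,0,0],[0,0,6.2,0,0,0],[0,0,6.2,0,0,0]]}';python3 f.py; python3 -m creep '{"ticks":[[0.12,-4.76,0,0,0,0.05],[0.48,-9.51,0,0,0,0.1],[0.48,-9.51,0,0,0,0.1]]}'; python3 f.py
```

```text
clock: 24.75
eef_pos: [489.8, -10.4, 13.9]
eef_rot: [-3.141, 0.0, 0.708]
wrist_force: [1.0, -1.0, -2.8]
finger_gap: 15.1
finger_force: 60.0
t 24.9 F [ 0.64 -0.65 -2.6 ] M [-0.137  0.135 -0.028] P [489.87 -10.37  14.03] yaw 40.57 ring [562.26  51.61] z 12.6 Tz(nut) 0.059 rxF 0.087
clock: 25.25
eef_pos: [483.9, -2.8, 14.2]
eef_rot: [3.141, 0.0, 0.608]
wrist_force: [-1.1, -2.3, -2.7]
finger_gap: 15.3
finger_force: 60.0
t 25.4 F [-0.8  -2.49 -2.6 ] M [-0.551  0.337 -0.156] P [484.04  -2.93  14.19] yaw 34.89 ring [562.22  51.58] z 12.8 Tz(nut) -0.005 rxF 0.151
```

```bash
python3 -m creep '{"ticks":[[0.12,-4.76,0,0,0,0.05],[0.48,-9.51,0,0,0,0.1]]}'; python3 f.py; python3 -m creep '{"ticks":[[0.12,-4.76,0,0,0,0.05],[0.48,-9.51,0,0,0,0.1]]}'; python3 f.py
```

```text
clock: 25.65
eef_pos: [479.1, 5.1, 14.1]
eef_rot: [3.141, 0.0, 0.507]
wrist_force: [-0.0, -1.9, -2.4]
finger_gap: 15.2
finger_force: 60.0
t 25.8 F [-0.54 -2.38 -2.37] M [-0.526  0.288 -0.098] P [479.     5.29  14.14] yaw 29.06 ring [562.31  51.58] z 12.7 Tz(nut) 0.075 rxF 0.173
clock: 26.05
eef_pos: [475.0, 13.6, 14.2]
eef_rot: [3.141, -0.0, 0.408]
wrist_force: [0.2, -1.9, -2.3]
finger_gap: 15.2
finger_force: 60.0
t 26.2 F [-0.53 -1.99 -2.89] M [-0.475  0.28  -0.126] P [474.9   13.82  14.16] yaw 23.37 ring [562.39  51.62] z 12.8 Tz(nut) 0.029 rxF 0.154
```

```bash
for i in 1; do python3 -m creep '{"ticks":[[0.12,-4.76,0,0,0,0.05],[0.12,-4.76,0,0,0,0.05]]}'; python3 f.py; done; python3 -m creep '{"ticks":[[0.03,-2.38,0,0,0,0.025],[0.12,-4.76,0,0,0,0.05]]}'; python3 f.py
```

```text
clock: 26.45
eef_pos: [473.2, 18.2, 14.2]
eef_rot: [3.141, -0.0, 0.359]
wrist_force: [-0.7, -2.6, -3.5]
finger_gap: 15.2
finger_force: 60.0
t 26.6 F [-0.32 -1.96 -2.85] M [-0.438  0.255 -0.096] P [473.21  18.06  14.17] yaw 20.62 ring [562.4   51.63] z 12.8 Tz(nut) 0.068 rxF 0.164
clock: 26.85
eef_pos: [471.7, 22.5, 14.2]
eef_rot: [3.141, -0.0, 0.306]
wrist_force: [1.1, -6.3, -2.9]
finger_gap: 15.0
finger_force: 60.0
t 27.0 F [ 0.79 -5.92 -2.74] M [-1.127  0.107 -0.016] P [471.64  22.65  14.22] yaw 17.55 ring [562.51  51.39] z 12.8 Tz(nut) 0.545 rxF 0.561
```

```bash
python3 -m creep '{"ticks":[[0.03,-2.38,0,0,0,0.025],[0.12,-4.76,0,0,0,0.05]]}'; python3 f.py
```

```text
clock: 27.25
eef_pos: [470.4, 26.9, 14.3]
eef_rot: [3.141, -0.0, 0.257]
wrist_force: [1.2, -7.8, -2.8]
finger_gap: 15.5
finger_force: 60.0
t 27.4 F [ 0.9  -7.58 -3.17] M [-1.504  0.006  0.016] P [470.39  27.06  14.26] yaw 14.69 ring [562.57  51.23] z 12.9 Tz(nut) 0.737 rxF 0.721
```

```bash
python3 -m creep '{"ticks":[[0.03,-2.38,0,0,0,0.025],[0.12,-4.76,0,0,0,0.05]]}'; python3 f.py
```

```text
clock: 27.65
eef_pos: [469.3, 31.4, 14.3]
eef_rot: [3.14, -0.0, 0.207]
wrist_force: [0.7, -11.2, -3.6]
finger_gap: 15.4
finger_force: 60.0
t 27.8 F [ 1.14 -9.41 -2.97] M [-1.847  0.013  0.091] P [469.32  31.52  14.26] yaw 11.84 ring [562.6   51.06] z 12.9 Tz(nut) 0.992 rxF 0.901
```

```bash
python3 -m creep '{"ticks":[[0.03,2.38,0,0,0,-0.025],[0.12,4.76,0,0,0,-0.05],[0.48,9.51,0,0,0,-0.1],[0.48,9.51,0,0,0,-0.1]]}'; python3 f.py; python3 -m creep '{"ticks":[[0.12,4.76,0,0,0,-0.05],[0.28,7.14,0,0,0,-0.075],[0.28,7.14,0,0,0,-0.075]]}'; python3 f.py
```

```text
clock: 28.25
eef_pos: [471.7, 22.5, 14.1]
eef_rot: [3.142, -0.0, 0.309]
wrist_force: [0.4, -3.5, -2.8]
finger_gap: 15.8
finger_force: 60.0
t 28.4 F [ 0.76 -4.02 -2.96] M [-0.795  0.037 -0.034] P [471.61  22.62  14.16] yaw 17.6 ring [562.45  51.45] z 12.8 Tz(nut) 0.355 rxF 0.388
clock: 28.75
eef_pos: [474.0, 16.1, 14.1]
eef_rot: [-3.141, 0.0, 0.383]
wrist_force: [-0.0, 0.3, -2.1]
finger_gap: 15.5
finger_force: 60.0
t 28.9 F [ 0.43 -0.67 -2.33] M [-0.169  0.098 -0.098] P [473.94  16.17  14.13] yaw 21.89 ring [562.36  51.7 ] z 12.7 Tz(nut) -0.022 rxF 0.075
```

```bash
python3 -m creep '{"ticks":[[0.12,4.76,0,0,0,-0.05],[0.3,7.6,0,0,0,-0.08],[0.3,7.6,0,0,0,-0.08]]}'; python3 f.py
```

```text
clock: 29.25
eef_pos: [477.1, 9.1, 14.1]
eef_rot: [-3.141, 0.0, 0.463]
wrist_force: [-0.8, -0.4, -1.8]
finger_gap: 15.4
finger_force: 60.0
t 29.4 F [-0.19  0.08 -2.49] M [-0.052  0.179  0.005] P [477.     9.17  14.1 ] yaw 26.48 ring [562.3   51.67] z 12.7 Tz(nut) -0.011 rxF -0.015
```

```bash
python3 -m creep '{"ticks":[[0,0,-5,0,0,0],[0,0,-11,0,0,0],[0,0,-17,0,0,0],[0,0,-36,0,0,0],[0,0,-56,0,0,0]]}'; python3 f.py;  python3 to.py 480.9 -243.5 66 9.8
```

```text
clock: 29.95
eef_pos: [476.9, 9.1, 71.0]
eef_rot: [-3.141, 0.0, 0.463]
wrist_force: [0.2, -0.4, -1.6]
finger_gap: 15.3
finger_force: 60.0
t 30.1 F [ 0.67 -0.12 -1.34] M [-0.026  0.146  0.011] P [477.88   9.05  72.24] yaw 26.53 ring [563.15  51.61] z 70.8 Tz(nut) 0.05 rxF 0.039
shift [-109.4   227.68    4.11] rot [ 0.0003 -0.0006  0.292 ] yaw 26.53
```

```bash
python3 -m creep '{"ticks":[[-20,40,0,0,0,0.05],[-40,80,0,0,0,0.1],[-60,120,0,0,0,0.15],[-80,160,0,0,0,0.2],[-98,200,0,0,0,0.25]]}';python3 -m creep '{"ticks":[[0,10,0,0,0,0],[0,20,0,0,0,0.04],[0,30,0,0,0,0.042],[0,30,0,0,0,0.042]]}'; python3 to.py 480.9 -243.5 10 9.8
```

```text
clock: 30.65
eef_pos: [477.8, -215.3, 68.9]
eef_rot: [-3.14, 0.001, 0.211]
wrist_force: [0.2, -0.3, -2.3]
finger_gap: 15.7
finger_force: 60.0
clock: 31.05
eef_pos: [485.3, -243.0, 69.8]
eef_rot: [-3.141, 0.0, 0.172]
wrist_force: [-0.0, 0.1, -2.7]
finger_gap: 15.1
finger_force: 60.0
shift [-4.41 -0.24 59.8 ] rot [-0.0002  0.0003  0.0005] yaw 9.83
```

```bash
python3 -m creep '{"ticks":[[-2,0,20,0,0,0],[-4,0,40,0,0,0],[-4,0,55,0,0,0],[-4,0,62,0,0,0],[-4,0,63,0,0,0]]}'; python3 f.py; python3 -m creep '{"ticks":[[0,0,1,0,0,0],[0,0,2,0,0,0],[0,0,3,0,0,0],[0,0,4,0,0,0],[0,0,4,0,0,0]]}'; python3 f.py
```

```text
clock: 31.55
eef_pos: [481.0, -242.8, 6.6]
eef_rot: [-3.141, 0.001, 0.172]
wrist_force: [0.7, -0.2, -2.2]
finger_gap: 15.3
finger_force: 60.0
t 31.7 F [ 0.26 -0.17 -2.16] M [-0.015  0.213 -0.014] P [ 481.35 -243.25    7.32] yaw 9.85 ring [ 575.25 -226.96] z 5.9 Tz(nut) 0.077 rxF 0.091
clock: 32.25
eef_pos: [481.1, -243.6, 3.0]
eef_rot: [-3.141, 0.0, 0.171]
wrist_force: [-0.1, -0.4, -2.3]
finger_gap: 15.1
finger_force: 60.0
t 32.4 F [ 0.1  -0.18 -2.52] M [-0.006  0.207  0.02 ] P [ 481.11 -243.66    3.09] yaw 9.8 ring [ 575.02 -227.44] z 1.7 Tz(nut) 0.064 rxF 0.044
```

```bash
python3 -m creep '{"ticks":[[0,0,0.6,0,0,0],[0,0,1.2,0,0,0],[0,0,1.2,0,0,0]]}'; python3 f.py;python3 -m creep '{"ticks":[[0,0,0.3,0,0,0],[0,0,0.6,0,0,0],[0,0,0.6,0,0,0]]}'; python3 f.py
```

```text
clock: 32.75
eef_pos: [481.1, -243.7, 1.9]
eef_rot: [3.142, 0.0, 0.171]
wrist_force: [0.4, 0.3, -2.9]
finger_gap: 15.5
finger_force: 60.0
t 32.9 F [ 0.27  0.09 -2.73] M [-0.044  0.233  0.017] P [ 481.14 -243.67    1.93] yaw 9.8 ring [ 575.05 -227.44] z 0.5 Tz(nut) 0.089 rxF 0.072
clock: 33.25
eef_pos: [481.1, -243.7, 1.4]
eef_rot: [3.142, -0.0, 0.171]
wrist_force: [-0.8, 0.6, -0.6]
finger_gap: 15.3
finger_force: 60.0
t 33.4 F [-1.04  0.66  0.36] M [0.075 0.36  0.014] P [ 481.16 -243.69    1.45] yaw 9.8 ring [ 575.07 -227.47] z 0.1 Tz(nut) -0.347 rxF -0.362
```

On the desk. I'll release, rise and check.

```bash
python3 -m creep '{"ticks":[[0,0,0,0,0,0],[0,0,0,0,0,0],[0,0,0,0,0,0],[0,0,0,0,0,0],[0,0,0,0,0,0]]}' 50 20; python3 -m creep '{"ticks":[[0,0,0,0,0,0],[0,0,-5,0,0,0],[0,0,-30,0,0,0],[0,0,-70,0,0,0],[0,0,-110,0,0,0]]}';python3 -m creep '{"ticks":[[-40,0,-20,0,0,0],[-80,0,-40,0,0,0],[-110,0,-60,0,0,0],[-110,0,-60,0,0,0],[-110,0,-60,0,0,0]]}'
python3 - <<'E'
from h import *
t=manip.camera("top")[0]; s=manip.camera("side")[0]
a=cv2.resize(t[140:250,180:330,::-1],None,fx=5,fy=5,interpolation=cv2.INTER_CUBIC)[:, :440] if 0 else cv2.resize(t[150:250,200:330,::-1],None,fx=3,fy=3); b=cv2.resize(s[160:260,200:330,::-1],None,fx=3,fy=3,interpolation=cv2.INTER_CUBIC)
cv2.imwrite("pics/e1.png",np.hstack([a,b]))
E
```

```text
clock: 33.95
eef_pos: [481.2, -243.7, 1.4]
eef_rot: [3.142, -0.0, 0.171]
wrist_force: [-0.4, -0.6, -0.2]
finger_gap: 49.2
finger_force: 0.0
clock: 34.45
eef_pos: [480.8, -243.5, 112.8]
eef_rot: [-3.141, 0.001, 0.171]
wrist_force: [-0.4, 0.3, 0.6]
finger_gap: 49.8
finger_force: 0.0
clock: 34.95
eef_pos: [372.9, -262.6, 171.9]
eef_rot: [3.14, -0.001, 0.17]
wrist_force: [0.2, -0.3, 0.2]
finger_gap: 50.3
finger_force: 0.0
```

View pics/e1.png

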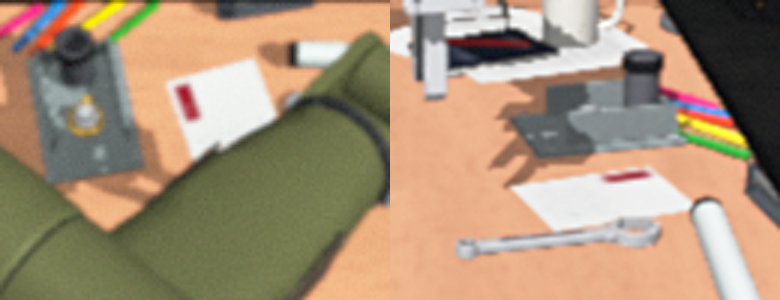

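The side view shows the spanner flat on the bare desk, from (465,248) to (640,232), clear of the foot with the gripper away. In the top view the foot and nut stand undisturbed at (85,115).

```bash
python3 -c "
from cell import manip
print(manip.sign_off())"
```

```text
the job is handed in; nothing more can be done
None
```

The nut is run down and tightened to about 1 N m by the wrist reading, in three strokes; the spanner lies flat on the bare desk about 280 mm from the nut, and the job was handed in at about 35 s, though the sign-off returned no verdict.

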